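# Unlatch the oak parts box and hold its lid up

## Robot

A 6-joint arm with a two-finger parallel gripper is mounted at the origin on the work surface. World frame = base frame: x ahead of the robot, y to its left, z up, the work surface at z = 0. Lengths are in m, angles in rad, forces in N, time in s.
With the tool pointing down it reaches from about 0.375 to 0.975 m from the base axis. Payload 3.8 kg.
Tool frame: the origin (TCP) lies at the centre of the arm's flange, where the gripper is bolted on; the fingertips stand 166 mm ahead of it and the grasp point (between the pads) lies 147 mm ahead of it (grasp_offset is the distance from the TCP to the grasp point, in m); z points along the fingers, y is the line along which they close (so a half turn about z gives the same grasp; the last joint's range is limited). The gripper opens to 88 mm and grips with 3 to 60 N. Pads are 18 mm wide; open, the fingers measure 123 mm over their backs; the gripper's body (75 mm by 187 mm) begins 45 mm behind the grasp point.
Start: joints at [1.11, 0.264, 1.604, -0, 1.274, -0.037], TCP at [0.278, 0.615, 0.405] pointing down, gripper open.
Joint ranges: [-2.63, 2.63], [-0.94, 2.18], [0.31, 2.57], [-1.31, 4.45], [0, 2.66], [-2.55, 2.55]. Speed limits (rad/s): [2.57, 2.57, 3.14, 3.14, 3.14, 3.14].

## Interface

Orientations are given as a unit quaternion [x, y, z, w].
In Python, from workcell import * gives the robot as it stands. The module is installed in compiled form; this text tells all that it offers.
- The arm moves only by the tool jog_arm, never from a script. Its argument "targets" is a list that holds one entry, the list of rows, each a list of 4 numbers: the shift along the tool's x, y, z scaled (see below), then the turn about the tool's z scaled (see below). A call has 1 to 8 rows; each row is the pose to reach, as a shift and turn from the pose commanded when the call began, along the tool's axes at that moment, turning the shorter way round; what a row does not reach only later rows make up. The controller multiplies each number of a shift by 0.5 m and each number of a turn by 360 degrees. A row lasts 1/10 s, in which the tool goes at most 50 mm and 8.59 degrees, less where a joint would pass 70% of its speed; a pose out of reach is approached as far as the arm can. A call with a number of a shift or a turn outside -1 to 1 is refused whole. A call with a gripper value outside its range is refused whole. "gripper" is the opening, from 0 (shut) to 1 (fully open), set as the call begins (left out, the last holds). The fingers move at their own pace and stop on an object; the grip force is fixed at half the most. Time passes only in rows, so rows that repeat a pose let the fingers close. It gives the time, the measured TCP pose, the force, the opening and the grip force at its end, in the units of the state.
- get_obs(): the state, without advancing time (a new reading comes with each control period).
- snapshot(name): name is "scene" or "top" or "wrist"; returns the picture (420x560x3 uint8, red, green, blue); there is no depth.
- calibration(name): a dict with "camera_matrix" (3x3 intrinsics, pixels), "R" (3x3) and "t" (3): a world point X has camera coordinates R X + t. Camera axes: x right, y down, z forward; pixel columns grow to the right and rows downward; lengths in m; the calibration is good to about 2 mm. A picture is of the moment at which its call begins: read the wrist's pose just before it. calibration takes no time and is no camera call; for the wrist camera it gives the pose at the moment of the call.
- close_job(): hands the job in; it is judged then, once.
The state is a dict: "time": time; "joint_positions": joint angles; "qvel": joint speeds; "tau": joint torques, N m; "ee_pos": TCP position; "tcp_rot": TCP orientation; "ft_force": force on the tool from outside, world axes, zero at the start; "ft_torque": the same for the moment, N m; "gripper_width": finger opening in m; "grasp_force": force on a finger pad.
Only numpy, scipy, OpenCV 4.12 (cv2) and the standard library are available. Lean on these libraries where they do the work, as an engineer would, in place of code of your own. Each camera call takes 0.05 s, during which the arm holds its last target. There are 200 camera calls.

## Task

I need both hands inside the oak box, so open it for me: first take the brass fuse holder off the lid and set it upright in the empty metal tray, then pull the spring latch on the front tongue sideways, raise the lid off its ball mount to about 35 degrees and hold it there. Finish while still holding the lid up with the gripper (it falls shut if let go), and leave the other things on the desk where they are.

Things in the scene. Friction and masses are not known exactly. Their poses are not given: they have to be found in the camera images.
- box: Fixed oak box, 160 (x) x 200 (y) x 75 mm high without lid. Origin: centre of its underside, on the desk. +x points from the front (tongue, latch, ball mount; nearer the robot) to the hinge side; +y is the way the latch is pulled (left as seen from the robot); z up. A brass bracket with the ball post stands out of the front, to 131 mm before the origin.
- lid_hinge (a point): Middle of the lid's hinge axis, which runs along box y: 80 mm behind the box origin along box +x, 75 mm above the desk. The lid is an oak board 164 x 204 x 12 mm, its top 12.5 mm above this point when shut; a brass tongue 36 mm wide, 8 mm thick reaches 215 mm in front of the hinge (53 mm past the board) and sits on a 22 mm brass ball.
- latch_knob (a point): Brass thumb piece on the latch slide, an upright block 16 (x) x 12 (y) x 36 mm high; this point is on its centre line, 15 mm under its top, 21 mm above the slide plate. Lid shut: 195 mm before and 36 mm above the hinge axis (111 mm above the desk), 4 mm to +y of the box's centre line. Axes as the box's, turning with the lid. Pinch across y from above; pull to +y, then lift the lid by it.
- latch (a joint): Latch slide in m: 0 shut, grows as the thumb piece is pulled toward box +y, stop at 0.014. The spring pushes back with about 3 N at 0 and 7 N at the stop. The hook clears the collar under the ball from 0.008 on; below that the lid cannot rise more than about 0.01 rad.
- lid (a joint): Lid angle in rad: 0 shut, grows as the front edge rises about the hinge (0.61 is 35 degrees), stop at 1.3. Lid with latch weighs about 0.5 kg and falls shut when let go.
- fuse_holder: Brass fuse holder, 64 (x) x 24 (y) x 36 mm high, about 0.16 kg, lying on the shut lid. Origin: centre of its underside, z up. A base 10 mm high, two end posts 9 mm thick over the full width, and between them a level barrel of 22 mm diameter and 46 mm length along x, axis 23 mm above the underside: pinch the barrel across y.
- tray: Fixed shallow aluminium tray, 150 (x) x 130 (y) x 30 mm, walls and floor 5 mm thick, empty. Origin: centre of its underside on the desk. It lies to the left or right of the box.
- dial_plate: Cream bakelite dial plate, a loose disc of 136 mm diameter, 14 mm high at the boss; on the side of the box opposite the tray. Origin: centre of underside. Leave alone.
- cap_a: Copper-cased capacitor, upright cylinder 34 mm diameter, 59 mm high (65 with terminals), loose. Origin: centre of underside. Leave alone.
- cap_b: A second capacitor like cap_a. Leave alone.
- crimp_tool: Crimp tool with black rubber handles, about 180 x 72 x 16 mm, lying loose. Origin: underside, near its middle; jaws toward its +x. Leave alone.
- screwdriver: Loose screwdriver lying on the desk. Leave alone.
Mind the look-alikes: they are no part of the job. Of the things shaped like the tray, the aluminium one is meant.

How it is judged:
On the way, in this order (a step that is already met when the one before it is completed fails the run):
1. the fuse holder stands upright in the tray, let go (x of fuse_holder in the frame of tray between -0.065 and 0.065 m and y of fuse_holder in the frame of tray between -0.055 and 0.055 m and z of fuse_holder in the frame of tray below 0.012 m and angle between fuse_holder's own z axis and vertical below 0.15 rad and linear speed of fuse_holder below 0.03 m/s and contact force between fuse_holder and the fingers below 0.1 N), for 0.2 s.
2. the latch is pulled at least 8 mm sideways with the lid still down (value of joint latch above 0.008 m and value of joint lid below 0.05 rad), for 0.05 s.
3. the lid is raised past 0.45 rad with the gripper on it (value of joint lid above 0.45 rad and contact force between lid and the fingers above 1 N), for 0.2 s.
At the end, for the whole second after the job is handed in: The lid is held still by the fingers (more than 1 N on the lid or its latch, no loose thing touching it) between 0.45 and 0.8 rad (26 to 46 degrees), and the fuse holder stands upright (within 0.15 rad), at rest and let go on the tray's floor (all of step 1 and all of step 3 and value of joint lid below 0.8 rad and velocity of joint lid between -0.05 and 0.05 rad/s and contact force between lid and dial_plate below 0.1 N and contact force between lid and cap_a below 0.1 N and contact force between lid and cap_b below 0.1 N and contact force between lid and crimp_tool below 0.1 N and contact force between lid and screwdriver below 0.1 N and contact force between lid and fuse_holder below 0.1 N); the arm keeps its last pose, push and grip.
It fails at once if a bystander is moved more than 30 mm (distance of any of dial_plate, cap_a, cap_b, crimp_tool, screwdriver from where it was at the start of the episode above 0.03 m).
It also fails if it takes over 54 s, if anything falls off the work surface, if the arm or the gripper's body presses on something with over 40 N, if the wrist force passes 120 N, or if a joint passes its speed limit or range.

## Working session

There is one attempt and no reset: what is moved stays moved. The work goes in short steps, Python scripts to look and compute and a tool call to move; the robot and the scene stay as the last step left them, time stands still between calls to the robot, and variables do not carry over. Pictures are saved under pics/ and viewed, at most 10 in all, crops included, and the job is handed in when it is done.

Besides the shell and the picture viewer there is one more tool, called after "Call:" as name(argument=value, ...), one argument or row to a line, values as JSON. jog_arm: Moves the arm, as the interface text tells. Its arguments: {"type":"object","properties":{"targets":{"type":"array"},"gripper":{"type":"number"}},"required":["targets"]}

```bash
mkdir -p pics; cat > h.py <<'E'
from workcell import *
import numpy as np, cv2
from scipy.spatial.transform import Rotation as R
def save(n,f):
    c=calibration(n); im=snapshot(n); cv2.imwrite('pics/'+f,im[:,:,::-1]); return c,im
def ray(c,u,v,z):
    K=np.array(c['camera_matrix']);Rm=np.array(c['R']);t=np.array(c['t'])
    d=Rm.T@np.linalg.inv(K)@[u,v,1]; o=-Rm.T@t
    return o+d*(z-o[2])/d[2]
def proj(c,X):
    p=np.array(c['camera_matrix'])@(np.array(c['R'])@np.array(X)+np.array(c['t'])); return p[:2]/p[2]
def rel(p,yaw=None):
    "world TCP target -> scaled shift in tool axes"
    o=get_obs(); r=R.from_quat(o['tcp_rot']); return (r.inv().apply(np.array(p)-o['ee_pos'])/0.5).round(4)
E
python3 - <<'E'
from h import *
a=save('top','top0.png')[1]; b=save('scene','scene0.png')[1]
o=get_obs(); print(o['ee_pos'],R.from_quat(o['tcp_rot']).as_matrix().round(3),o['time'])
cv2.imwrite('pics/both.png',np.hstack([cv2.resize(x,(400,300),interpolation=cv2.INTER_AREA) for x in (a,b)])[:,:,::-1])
for n in('top','scene'):
    c=calibration(n); print(c)
E
```

```text
[0.27742879 0.61500559 0.40352584] [[-0.912  0.411 -0.001]
 [ 0.411  0.912 -0.002]
 [ 0.    -0.002 -1.   ]] 0.1
{'camera_matrix': array([[545.63558573,   0.        , 286.11307205],
       [  0.        , 545.63558573, 214.92937896],
       [  0.        ,   0.        ,   1.        ]]), 'R': array([[-0.01958822, -0.99980746,  0.00116264],
       [-0.99706066,  0.01944823, -0.07410673],
       [ 0.07406985, -0.00261084, -0.99724964]]), 't': array([-0.1842774 ,  0.57178282,  1.77414625])}
{'camera_matrix': array([[500.7502291 ,   0.        , 289.67704088],
       [  0.        , 500.7502291 , 204.17078617],
       [  0.        ,   0.        ,   1.        ]]), 'R': array([[ 0.50214929,  0.86475708, -0.00642447],
       [ 0.49101346, -0.29122255, -0.82103301],
       [-0.71186506,  0.40912664, -0.57084457]]), 't': array([-0.11669229, -0.25201473,  1.91112838])}
```

View pics/top0.png

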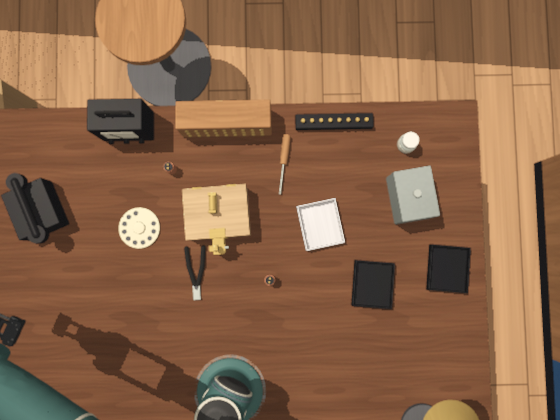

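View pics/scene0.png

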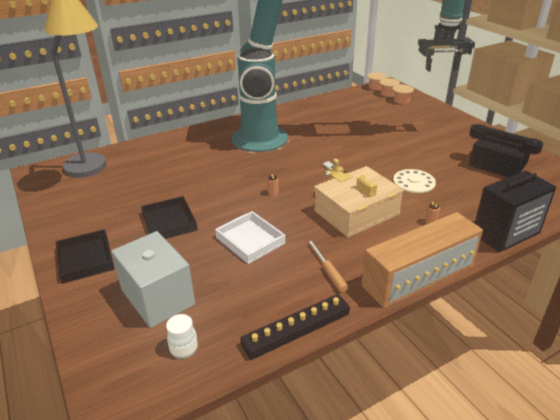

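Candidates in the top view: the tray could be the white/aluminium one (321,225), black (373,284) or black (448,269), so I choose (321,225). Brass things are the fuse holder (213,203) on the lid and the latch/tongue (219,240). Checking in one close crop.

```bash
python3 - <<'E'
from h import *
a=cv2.imread('pics/top0.png')[165:305,165:355]
cv2.imwrite('pics/crop.png',cv2.resize(a,None,fx=4,fy=4,interpolation=cv2.INTER_CUBIC))
E
```

```text
(no output)
```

View pics/crop.png

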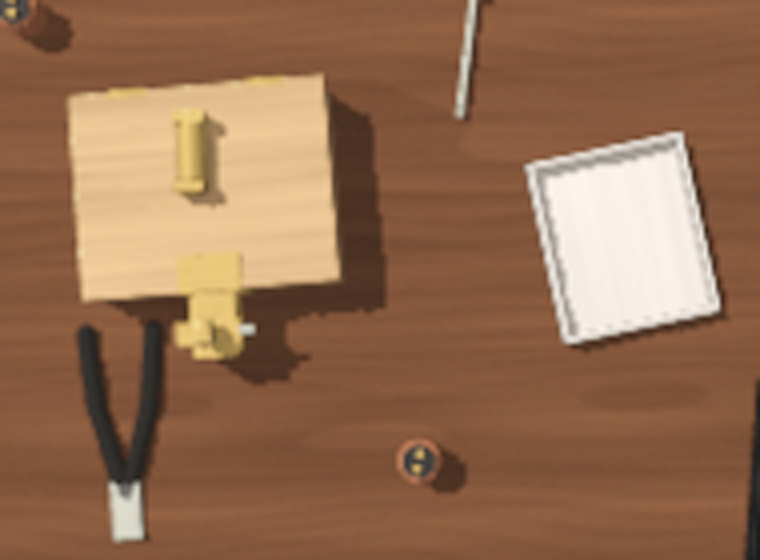

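The crop shows the lid corners (68,96), (324,74), (341,281), (82,300). The fuse holder is centred at (191,151) and the latch knob near (207,334). The aluminium tray rim runs (526,166), (683,132), (720,313), (567,345), and the choice is confirmed.

```bash
python3 - <<'E'
from h import *
c=calibration('top')
g=lambda u,v,z: ray(c,165+(u+.5)/4-.5,165+(v+.5)/4-.5,z)
L=np.array([g(*p,.0875) for p in((68,96),(324,74),(341,281),(82,300))])
print(L.round(3)); m=L.mean(0); ax=(L[0]+L[1]-L[2]-L[3]); ay=L[0]+L[3]-L[1]-L[2]
y1=np.arctan2(ax[1],ax[0]); y2=np.arctan2(-ay[0],ay[1]); print('box lid centre',m,y1,y2)
y=(y1+y2)/2; ex=np.array([np.cos(y),np.sin(y),0]); ey=np.array([-ex[1],ex[0],0])
# board spans from hinge-162..+2 => centre -80 => box origin ~ lid centre
# board centre: front edge 162 before hinge (215-53), length 164 -> 80 before hinge -> box origin
O=m.copy();O[2]=0
print('knob',(O+ex*(-.115)+ey*.004+[0,0,.111]).round(4),'deg',np.degrees(y))
print('fuse',g(191,151,.12), g(192,112,.1235),g(191,192,.1235))
T=np.array([g(*p,.03) for p in((526,166),(683,132),(720,313),(567,345))])
d=(T[0]+T[1]-T[2]-T[3]);print('tray',T.mean(0),np.degrees(np.arctan2(d[1],d[0])))
o=get_obs(); M=R.from_quat(o['tcp_rot']).as_matrix(); print(np.degrees(np.arctan2(M[1,0],M[0,0])))
for n,u,v,z in(('capR',419,461,.062),('capL',15,8,.062),('crimpR',153,328,.016),('crimpL',88,328,.016)): print(n,g(u,v,z).round(3))
f=g(191,151,.12); print(rel([f[0],f[1],.40]))
E
```

```text
[[ 0.653  0.135  0.087]
 [ 0.667 -0.068  0.087]
 [ 0.502 -0.08   0.087]
 [ 0.491  0.125  0.087]]
box lid centre [0.57850686 0.02812178 0.0875    ] 0.06493007272203505 0.060319293355959
knob [0.4635 0.0249 0.111 ] deg 3.58813003147904
fuse [0.60441659 0.03365603 0.12      ] [0.63452691 0.03212229 0.1235    ] [0.57211495 0.03349782 0.1235    ]
tray [ 0.53448623 -0.30763982  0.03      ] 10.828104320122883
155.71887204668081
capR [ 0.359 -0.138  0.062]
capL [0.729 0.183 0.062]
crimpR [0.469 0.08  0.016]
crimpL [0.47  0.133 0.016]
[-1.0742 -0.7909  0.0086]
```

Call:
jog_arm(
  targets=[
    [[-0.54,-0.4,0,-0.064],[-0.54,-0.4,0,-0.064],[-0.54,-0.4,0,-0.064],[-0.54,-0.4,0,-0.064],[-0.54,-0.4,0,-0.064],[-0.54,-0.4,0,-0.064],[-0.54,-0.4,0,-0.064],[-0.54,-0.4,0,-0.064]],
  ],
  gripper=1,
)

```text
time: 0.9
ee_pos: [0.443, 0.3185, 0.4043]
tcp_rot: [0.013, 1.0, -0.001, 0.0]
ft_force: [-0.7, -0.7, 0.0]
gripper_width: 0.0883
grasp_force: 0.0
```

```bash
python3 - <<'E'
from h import *
o=get_obs(); print(o['time'],o['ee_pos'],o['joint_positions'].round(2) if hasattr(o['joint_positions'],'round') else o['joint_positions'])
M=R.from_quat(o['tcp_rot']).as_matrix(); print(np.degrees(np.arctan2(M[1,0],M[0,0])))
print(rel([.604,.033,.37]))
E
```

```text
0.9 [0.44295674 0.31845858 0.40431962] [ 0.58  0.02  1.88 -0.    1.24 -0.97]
178.4788318809211
[-0.3371 -0.562   0.0697]
```

Call:
jog_arm(
  targets=[
    [[-0.336,-0.562,0.07,0],[-0.336,-0.562,0.07,0],[-0.336,-0.562,0.07,0],[-0.336,-0.562,0.07,0],[-0.336,-0.562,0.07,0],[-0.336,-0.562,0.07,0],[-0.336,-0.562,0.07,0],[-0.336,-0.562,0.07,0]],
  ],
)

```text
time: 1.7
ee_pos: [0.6046, 0.0351, 0.3684]
tcp_rot: [0.013, 1.0, -0.0, -0.001]
ft_force: [-0.1, 0.7, -0.2]
gripper_width: 0.0885
grasp_force: 0.0
```

```bash
python3 - <<'E'
from h import *
c,_=save('wrist','w1.png'); np.save('w1.npy',c,allow_pickle=True); o=get_obs(); print(o['ee_pos'],c['R'].round(3),c['t'])
for p in([.604,.033,.1235],[.4635,.0249,.126]): print(proj(c,p))
E
```

```text
[0.60377946 0.03666568 0.36866235] [[ 0.025  1.    -0.   ]
 [ 0.964 -0.024  0.266]
 [ 0.266 -0.007 -0.964]] [-0.04899798 -0.60908768  0.19276184]
[279.57944914 211.68602522]
[256.66985323 -48.36329569]
```

View pics/w1.png

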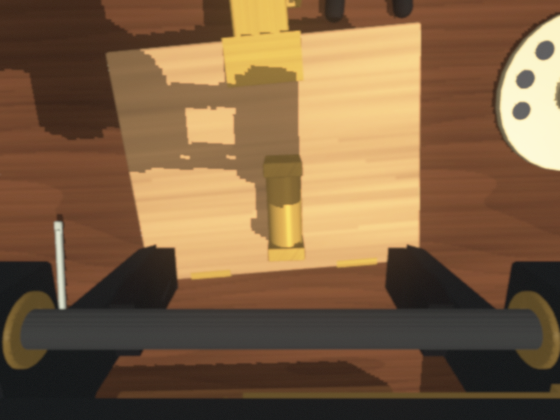

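The wrist picture shows the fuse holder lying along x. Its front post top is centred near (283,168) and its back post top near (286,254). The tongue plate is at (262,57).

```bash
python3 - <<'E'
from h import *
c=np.load('w1.npy',allow_pickle=True).item()
for u,v in((283,168),(283,175),(286,254),(286,260)): print(ray(c,u,v,.1235).round(4))
print('base front',ray(c,283,157,.0875).round(4))
L=[ray(c,u,v,.0875) for u,v in((107,52),(420,23),(420,266),(145,279))]
print(np.round(L,4)); 
for p in([0.6045,.0330,.37],): print(rel(p))
print(get_obs()['ee_pos'])
E
```

```text
[0.5767 0.0358 0.1235]
[0.581  0.0357 0.1235]
[0.6323 0.0364 0.1235]
[0.6365 0.0363 0.1235]
base front [0.5754 0.036  0.0875]
[[ 0.5049 -0.0756  0.0875]
 [ 0.4928  0.1244  0.0875]
 [ 0.6598  0.1365  0.0875]
 [ 0.6653 -0.0705  0.0875]]
[-0.0016 -0.0073 -0.0027]
[0.60377946 0.03666568 0.36866235]
```

Call:
jog_arm(
  targets=[
    [[0,0,0.08,0],[0,0,0.15,0],[0,0,0.19,0],[0,0,0.204,0],[0,0,0.204,0],[0,0,0.204,0]],
  ],
)

```text
time: 2.35
ee_pos: [0.6038, 0.0384, 0.2691]
tcp_rot: [0.01, 1.0, 0.0, 0.001]
ft_force: [0.5, 1.2, 0.4]
gripper_width: 0.0881
grasp_force: 0.0
```

Call:
jog_arm(
  targets=[
    [[0,0,0,0],[0,0,0,0],[0,0,0,0],[0,0,0,0],[0,0,0,0],[0,0,0,0],[0,0,0,0],[0,0,0,0]],
  ],
  gripper=0,
)

```text
time: 3.15
ee_pos: [0.6033, 0.0373, 0.2676]
tcp_rot: [0.011, 1.0, -0.0, -0.0]
ft_force: [-0.4, -0.2, -0.3]
gripper_width: 0.0267
grasp_force: 0.0
```

Call:
jog_arm(
  targets=[
    [[0,0,0,0],[0,0,0,0],[0,0,0,0]],
  ],
)

```text
time: 3.45
ee_pos: [0.6033, 0.0373, 0.2676]
tcp_rot: [0.011, 1.0, -0.0, -0.0]
ft_force: [0.2, -0.2, -1.4]
gripper_width: 0.0213
grasp_force: 29.8
```

Call:
jog_arm(
  targets=[
    [[0,0,-0.02,0],[0,0,-0.08,0],[0,0,-0.16,0],[0,0,-0.16,0],[0,0,-0.16,0]],
  ],
)

```text
time: 3.95
ee_pos: [0.6037, 0.0375, 0.3494]
tcp_rot: [0.011, 1.0, 0.0, 0.002]
ft_force: [-0.5, 0.6, -2.6]
gripper_width: 0.0212
grasp_force: 29.8
```

```bash
python3 - <<'E'
from h import *
o=get_obs(); print(o['time'],o['ee_pos'],o['gripper_width'],o['grasp_force'],o['joint_positions'])
M=R.from_quat(o['tcp_rot']).as_matrix(); print(np.degrees(np.arctan2(M[1,0],M[0,0])))
print(rel([.534,-.307,o['ee_pos'][2]]))
E
```

```text
3.95 [0.60369684 0.03745052 0.34936072] 0.021204072654650918 29.791266918182373 [ 2.07451525e-02  1.71912394e-01  1.81978778e+00  1.23276408e-04
  1.14675079e+00 -1.52844987e+00]
178.7594184270573
[ 1.244e-01 -6.918e-01 -6.000e-04]
```

Call:
jog_arm(
  targets=[
    [[0.124,-0.692,0,0],[0.124,-0.692,0,0],[0.124,-0.692,0,0],[0.124,-0.692,0,0],[0.124,-0.692,0,0],[0.124,-0.692,0,0],[0.124,-0.692,0,0],[0.124,-0.692,0,0]],
  ],
)

```text
time: 4.75
ee_pos: [0.5316, -0.3121, 0.3454]
tcp_rot: [0.014, 1.0, -0.0, -0.002]
ft_force: [0.2, 0.2, -2.0]
gripper_width: 0.0211
grasp_force: 29.8
```

Call:
jog_arm(
  targets=[
    [[0,0,0.06,0],[0,0,0.14,0],[0,0,0.22,0],[0,0,0.28,0],[0,0,0.3,0],[0,0,0.31,0],[0,0,0.31,0]],
  ],
)

```text
time: 5.45
ee_pos: [0.534, -0.307, 0.1926]
tcp_rot: [0.011, 1.0, 0.0, -0.0]
ft_force: [-0.0, 0.5, -1.3]
gripper_width: 0.0212
grasp_force: 29.8
```

Call:
jog_arm(
  targets=[
    [[0,0,0.006,0],[0,0,0.012,0],[0,0,0.012,0]],
  ],
)

```text
time: 5.75
ee_pos: [0.5342, -0.3074, 0.1876]
tcp_rot: [0.011, 1.0, -0.0, 0.001]
ft_force: [-1.2, 0.3, -1.5]
gripper_width: 0.0213
grasp_force: 29.8
```

Call:
jog_arm(
  targets=[
    [[0,0,0.006,0],[0,0,0.006,0]],
  ],
)

```text
time: 5.95
ee_pos: [0.5344, -0.3076, 0.1851]
tcp_rot: [0.011, 1.0, -0.001, 0.001]
ft_force: [-1.0, 0.3, 3.9]
gripper_width: 0.021
grasp_force: 29.9
```

Call:
jog_arm(
  targets=[
    [[0,0,0,0],[0,0,0,0],[0,0,0,0],[0,0,0,0]],
  ],
  gripper=0.55,
)

```text
time: 6.35
ee_pos: [0.5338, -0.3072, 0.1835]
tcp_rot: [0.011, 1.0, 0.0, -0.0]
ft_force: [-0.1, -0.1, 1.2]
gripper_width: 0.0482
grasp_force: 0.0
```

Call:
jog_arm(
  targets=[
    [[0,0,-0.03,0],[0,0,-0.1,0],[0,0,-0.2,0],[0,0,-0.3,0],[0,0,-0.36,0],[0,0,-0.36,0],[0,0,-0.36,0]],
  ],
)

```text
time: 7.05
ee_pos: [0.5339, -0.3072, 0.3656]
tcp_rot: [0.011, 1.0, -0.001, 0.001]
ft_force: [-0.3, -0.5, -0.8]
gripper_width: 0.0482
grasp_force: 0.0
```

```bash
python3 - <<'E'
from h import *
o=get_obs(); print(o['time'],o['ee_pos'],o['gripper_width'],o['grasp_force'])
save('wrist','w2.png')
print(rel([.464,.0245,o['ee_pos'][2]]))
E
```

```text
7.05 [ 0.53393982 -0.30722473  0.36556048] 0.04821609909443437 0.0
[ 0.1532  0.6597 -0.0038]
```

View pics/w2.png

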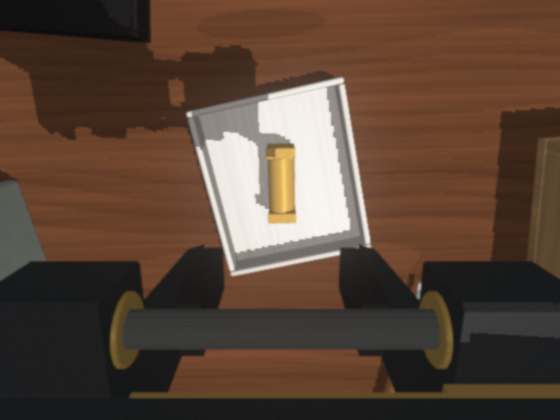

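The fuse holder stands upright in the middle of the tray at (281,185). Next, the latch.

Call:
jog_arm(
  targets=[
    [[0.153,0.66,0,-0.013],[0.153,0.66,0,-0.013],[0.153,0.66,0,-0.013],[0.153,0.66,0,-0.013],[0.153,0.66,0,-0.013],[0.153,0.66,0,-0.013],[0.153,0.66,0,-0.013],[0.153,0.66,0,-0.013]],
  ],
)

```text
time: 7.9
ee_pos: [0.4624, 0.0279, 0.3612]
tcp_rot: [-0.033, 0.999, 0.001, -0.003]
ft_force: [0.2, -0.8, -0.3]
gripper_width: 0.0489
grasp_force: 0.0
```

Call:
jog_arm(
  targets=[
    [[0,0,0.03,0],[0,0,0.06,0],[0,0,0.06,0],[0,0,0.06,0]],
  ],
)

```text
time: 8.3
ee_pos: [0.4641, 0.0237, 0.3324]
tcp_rot: [-0.03, 1.0, -0.0, -0.002]
ft_force: [-0.0, -0.9, 0.5]
gripper_width: 0.0484
grasp_force: 0.0
```

```bash
python3 - <<'E'
from h import *
o=get_obs(); print(o['time'],o['ee_pos'],o['joint_positions'])
M=R.from_quat(o['tcp_rot']).as_matrix(); print(np.degrees(np.arctan2(M[1,0],M[0,0])))
c,_=save('wrist','w3.png'); np.save('w3.npy',c,allow_pickle=True)
print(proj(c,[.464,.0245,.126]))
E
```

```text
8.3 [0.46407065 0.02373131 0.33235394] [-2.41570225e-03 -7.94851131e-02  2.11608914e+00 -3.05828880e-04
  1.10832951e+00 -1.63239440e+00]
-176.6012625618795
[284.63171236 234.74827922]
```

View pics/w3.png

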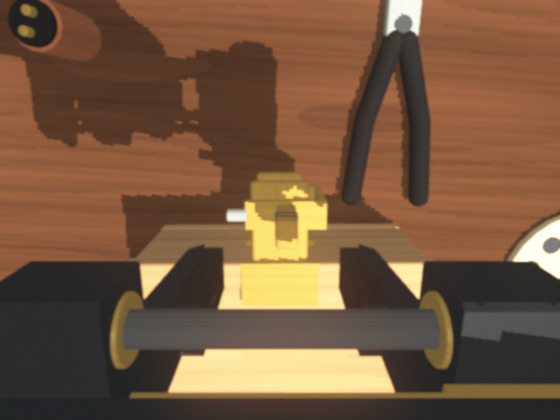

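```bash
python3 - <<'E'
from h import *
c=np.load('w3.npy',allow_pickle=True).item()
y=np.radians(3.4); ex=np.array([np.cos(y),np.sin(y),0]);ey=np.array([-ex[1],ex[0],0])
k=np.array([.464,.0245,.111])
a=cv2.imread('pics/w3.png'); 
a=cv2.resize(a[160:280,210:360],None,fx=5,fy=5,interpolation=cv2.INTER_CUBIC)
for z in(.015,-.021):
  q=np.array([proj(c,k+ex*sx*.008+ey*sy*.006+[0,0,z]) for sx,sy in((1,1),(1,-1),(-1,-1),(-1,1))])
  print(q.round(1)); cv2.polylines(a,[((q-[210,160]+.5)*5).astype(int)],True,(255,0,0) if z>0 else (0,0,255),1)
cv2.imwrite('pics/k.png',a)
E
```

```text
[[296.  249.1]
 [273.2 249.1]
 [273.  220.1]
 [296.3 220.1]]
[[293.8 227. ]
 [274.4 227. ]
 [274.3 202. ]
 [294.  202. ]]
```

View pics/k.png

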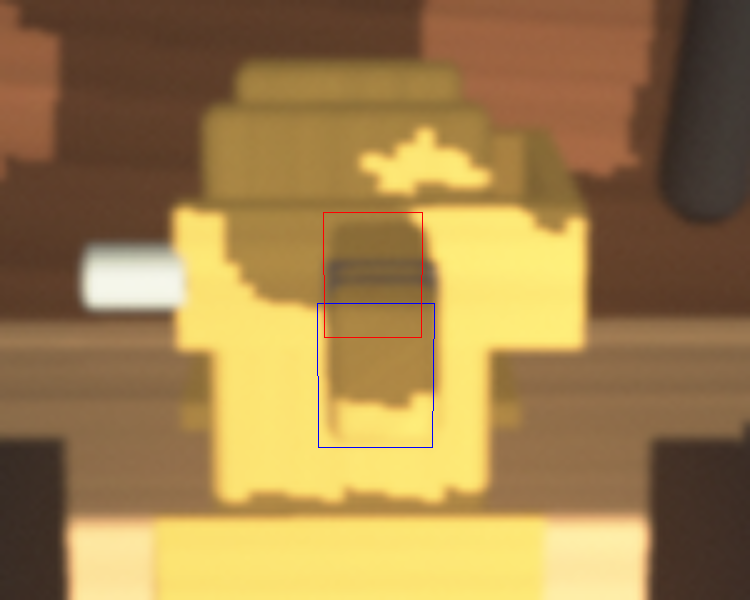

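The overlay fits the knob to within 2 mm, with the knob centre at about (286,235). I'll descend and pinch it.

Call:
jog_arm(
  targets=[
    [[0,0.003,0.05,0],[0,0.003,0.1,0],[0,0.003,0.13,0],[0,0.003,0.14,0],[0,0.003,0.14,0],[0,0.003,0.14,0]],
  ],
)

```text
time: 8.95
ee_pos: [0.4651, 0.0257, 0.2648]
tcp_rot: [-0.03, 1.0, -0.0, 0.001]
ft_force: [0.3, 0.4, 0.9]
gripper_width: 0.0484
grasp_force: 0.0
```

Call:
jog_arm(
  targets=[
    [[0,0,0,0],[0,0,0,0],[0,0,0,0],[0,0,0,0],[0,0,0,0],[0,0,0,0],[0,0,0,0],[0,0,0,0]],
  ],
  gripper=0,
)

```text
time: 9.75
ee_pos: [0.4645, 0.0262, 0.2639]
tcp_rot: [-0.03, 1.0, 0.0, 0.0]
ft_force: [-1.0, 4.4, 2.0]
gripper_width: 0.0114
grasp_force: 30.0
```

Call:
jog_arm(
  targets=[
    [[0,0.006,0,0],[0,0.012,0,0],[0,0.018,0,0],[0,0.023,0,0],[0,0.023,0,0],[0,0.023,0,0]],
  ],
)

```text
time: 10.35
ee_pos: [0.4638, 0.037, 0.2639]
tcp_rot: [-0.03, 1.0, -0.001, 0.0]
ft_force: [-0.2, -6.4, 4.2]
gripper_width: 0.0115
grasp_force: 30.0
```

```bash
python3 - <<'E'
from h import *
o=get_obs(); print(o['ee_pos'],o['ft_force'],o['gripper_width'],o['grasp_force'])
# lift arc: hinge in box plane; knob 195 before, 36 above (grip point 4mm higher)
p=np.array([-.195,.039])
for a in np.radians([3,6,9,12,15,18,21,24,27,30,33,35]):
    r=np.array([[np.cos(a),np.sin(a)],[-np.sin(a),np.cos(a)]])@p
    print(round(np.degrees(a)),((r-p)/.5).round(4))
E
```

```text
[0.46381314 0.03697691 0.26387479] [-0.22281813 -6.44821957  4.20064977] 0.011453994502407581 30.000658286735415
3 [0.0046 0.0203]
6 [0.0103 0.0403]
9 [0.017 0.06 ]
12 [0.0247 0.0794]
15 [0.0335 0.0983]
18 [0.0432 0.1167]
21 [0.0539 0.1346]
24 [0.0654 0.1519]
27 [0.0779 0.1686]
30 [0.0913 0.1845]
33 [0.1054 0.1998]
35 [0.1153 0.2096]
```

Call:
jog_arm(
  targets=[
    [[-0.002,0,-0.01,0],[-0.0046,0,-0.0203,0],[-0.0075,0,-0.03,0],[-0.0103,0,-0.0403,0],[-0.0135,0,-0.05,0],[-0.017,0,-0.06,0],[-0.0247,0,-0.0794,0],[-0.0247,0,-0.0794,0]],
  ],
)

```text
time: 11.15
ee_pos: [0.475, 0.0376, 0.3024]
tcp_rot: [-0.03, 1.0, -0.001, -0.002]
ft_force: [-3.2, -5.9, -2.4]
gripper_width: 0.0121
grasp_force: 30.0
```

```bash
python3 - <<'E'
from h import *
o=get_obs(); print(o['ee_pos'],o['ft_force'],o['gripper_width'],o['grasp_force'])
E
```

```text
[0.47495072 0.03758287 0.3024427 ] [-3.23075934 -5.93196726 -2.41617458] 0.012062591410277265 29.99950373545289
```

Forces match a lifting lid (about 2.5 N of weight), so I'll continue along the arc, with steps relative to 12°.

Call:
jog_arm(
  targets=[
    [[-0.0088,0,-0.0189,0],[-0.0185,0,-0.0373,0],[-0.0292,0,-0.0552,0],[-0.0407,0,-0.0725,0],[-0.0532,0,-0.0892,0],[-0.0666,0,-0.1051,0],[-0.0807,0,-0.1204,0],[-0.0906,0,-0.1302,0]],
  ],
)

```text
time: 11.95
ee_pos: [0.5193, 0.0401, 0.3672]
tcp_rot: [-0.03, 1.0, -0.001, -0.005]
ft_force: [-8.4, -6.6, 2.5]
gripper_width: 0.0118
grasp_force: 30.0
```

Call:
jog_arm(
  targets=[
    [[0,0,0,0],[0,0,0,0],[0,0,0,0],[0,0,0,0],[0,0,0,0],[0,0,0,0]],
  ],
)

```text
time: 12.55
ee_pos: [0.5193, 0.0401, 0.3671]
tcp_rot: [-0.03, 1.0, -0.001, -0.004]
ft_force: [-7.3, -7.0, 3.7]
gripper_width: 0.0117
grasp_force: 30.0
```

```bash
python3 - <<'E'
from h import *
o=get_obs(); print(o['ee_pos'],o['ft_force'],o['gripper_width'],o['grasp_force'],o['time'])
save('scene','s2.png')
a=cv2.imread('pics/s2.png')[120:290,200:440]; cv2.imwrite('pics/s2c.png',cv2.resize(a,None,fx=3,fy=3))
E
```

```text
[0.51927892 0.04010414 0.36711072] [-7.34005595 -7.00154471  3.68757283] 0.011662868744401008 30.00052923336625 12.55
```

View pics/s2c.png

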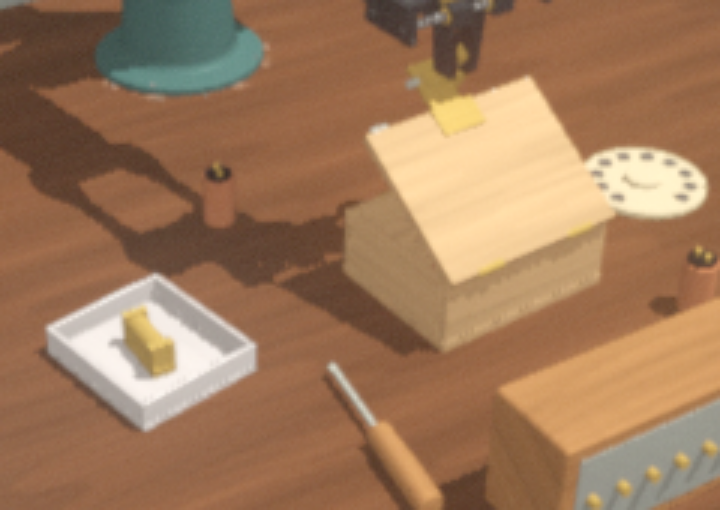

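The lid is raised and held by the knob at about (460,60). The fuse holder stands in the tray at (148,342), and everything else on the desk in view looks untouched.

```bash
python3 -c "
from workcell import *
print(close_job())"
```

```text
the job is handed in; nothing more can be done
None
```

I handed the job in: the fuse holder stands upright in the aluminium tray, and the gripper is holding the lid by the latch knob at about 35° (estimated from the 103 mm the gripper rose); the hand-in gave no verdict.

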